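# Nest the palette cups

### The arm

A 6-joint arm with a two-finger parallel gripper is mounted at the origin on the work surface. World frame = base frame: x ahead of the robot, y to its left, z up, the work surface at z = 0. Lengths are in mm, angles in rad, forces in N, time in s.
With the tool pointing down it reaches from about 225 to 875 mm from the base axis. Payload 3.4 kg.
Tool frame: the origin (TCP) lies on the front face of the gripper's body, between the roots of the fingers; the fingertips stand 73 mm ahead of it and the grasp point (between the pads) lies 54 mm ahead of it; z points along the fingers, y is the direction in which the jaws open and shut (so a half turn about z gives the same grasp; the last joint's range is limited). The gripper opens to 85 mm and grips with 20 to 120 N. Pads are 22 mm wide; open, the fingers measure 114 mm over their backs; the gripper's body (76 mm by 85 mm) begins 54 mm behind the grasp point. The pads swing forward as they close: fully open they stand 13 mm farther back than shut.
Start: joints at [1.078, 0.276, 1.505, -0, 1.361, -0.121], TCP at [208.909, 535.735, 303.928] pointing down, gripper open.
Joint ranges: [-2.89, 2.89], [-0.75, 2.08], [0.22, 2.7], [-1.18, 4.32], [0.11, 2.71], [-2.7, 2.7]. Speed limits (rad/s): [2.57, 2.57, 3.14, 3.14, 3.14, 3.14].

### API

Orientations are given as a rotation vector (axis times angle).
In Python, from bench import status, cams, job, finder gives the robot as it stands.
- The arm moves only by the tool jog_arm, never from a script. Its argument "increments" is text: rows parted by semicolons, each of 7 numbers parted by spaces: the shift along the tool's x, y, z in mm, then the turn, a rotation vector about the tool's x, y, z in degrees, then the closure, from -1 (fully open) to 1 (shut). A call has 1 to 5 rows; each row shifts and turns the pose as measured when the row begins, along the tool's axes as they then stand; what a row does not reach is not made up. A row lasts 1/8 s, in which the tool goes at most 62.5 mm and 10.7 degrees, less where a joint would pass 70% of its speed; a pose out of reach is approached as far as the arm can. A call with a gripper value outside its range is refused whole. The fingers move at their own pace and stop on an object; "grip_force" is the grip in N (left out, the last holds). Time passes only in rows, so rows that do not move let the fingers close. It gives the time, the measured TCP pose, the force and the opening at its end, in the units of the state.
- status.get_state(): the state, without advancing time (a new reading comes with each control period).
- cams.get_image(name): name is "scene" or "top"; returns (picture, depth): 420x560x3 uint8, red, green, blue; 420x560 float32, mm along the optical axis (not along the pixel's ray), 0 where there is no reading.
- cams.calibration(name): a dict with "K" (3x3 intrinsics, pixels), "dist" ([k1, k2, p1, p2, k3] as OpenCV has them; the pictures are not rectified), "rvec" (rotation vector, rad) and "tvec" (3), from world to camera coordinates, as OpenCV has them. Camera axes: x right, y down, z forward; pixel columns grow to the right and rows downward; lengths in mm; the calibration is good to about 2 mm. A picture is of the moment at which its call begins. calibration takes no time and is no camera call.
- job.job_done(): hands the job in, once; it reports no verdict.
Trained networks look in the newest picture that a camera, given by its name, has taken for a name from the list of things; names that differ only in an ending like _2 or _b are one class to them, and where a whole thing is asked for, a point or a joint stands for the part that bears it (a point fixed in the world has none). Each returns a list of dicts, best first, with "conf" (0 to 1); they miss things now and then, are a little off and sometimes report something else, mostly with a low value. They report only what shows in the picture. A call takes as long as a camera call.
- finder.recognise(camera, thing): "xyz" ([x, y, z] in mm, in the coordinates of the camera as it stood for that picture, good to about 4 mm: the middle of the surface that is visible of it).
The state is a dict: "clock": time; "joints": joint angles; "dq": joint speeds; "joint_torque": joint torques, N m; "position": TCP position; "tool_rot": TCP orientation; "wrist_force": force on the tool from outside, world axes, zero at the start; "moment": the same for the moment, N m; "width": finger opening in mm.
Only numpy, scipy, OpenCV 4.12 (cv2) and the standard library are available. Lean on these libraries where they do the work, as an engineer would, in place of code of your own. Each camera call takes 0.05 s, during which the arm holds its last target. There are 200 camera calls.

### The job

Put away the illustrator's four graded cups by nesting them one inside the other in size order: white into blue, terracotta into white, small green glass into terracotta, each standing upright and fully home on the floor of the next larger one. Leave the big blue cup standing where it is, lower each cup in gently rather than dropping it, and do not shift or knock over anything else on the desk.

Things in the scene. Friction and masses are not known exactly. Their poses are not given: they have to be found in the camera images.
- cup_xl: largest cup, blue glazed china, round, open: height 66 mm, outer diameter 84 mm over its top 22 mm, narrowing to 68 mm at the foot; wall 4 mm; inner floor 30 mm above the underside. Origin: centre of the underside; z runs up the cup's axis to its mouth. Stands upright on the desk; it stays there and the others go into it
- cup_l: second-largest cup, white china, round, open: height 62 mm, outer diameter 68 mm over its top 22 mm, narrowing to 61 mm at the foot; wall 4 mm; inner floor 30 mm above the underside. Origin: centre of the underside; z runs up the cup's axis to its mouth. Stands upright on the desk
- cup_m: third cup, terracotta coloured, round, open: height 58 mm, outer diameter 52 mm over its top 22 mm, narrowing to 49 mm at the foot; wall 4 mm; inner floor 26 mm above the underside. Origin: centre of the underside; z runs up the cup's axis to its mouth. Starts leaning 30 degrees on its stand, mouth towards the stand's front (its -x)
- cup_s: smallest cup, green glass, round, open: height 58 mm, outer diameter 36 mm over its top 22 mm, narrowing to 34.6 mm at the foot; wall 4 mm; inner floor 6 mm above the underside. Origin: centre of the underside; z runs up the cup's axis to its mouth. Starts leaning 30 degrees on its stand, mouth towards the stand's front (its -x)
- cup_xl_in (a point): centre of the inner floor of the largest cup; z along the cup's axis
- cup_l_in (a point): centre of the inner floor of the second-largest cup; z along the cup's axis
- cup_m_in (a point): centre of the inner floor of the third cup; z along the cup's axis
- stand_m: small wooden drip stand of the third cup, fixed to the desk: a board sloping 30 degrees, 71 mm long and 71 mm wide (y), that rises towards its +x to 62 mm high, with a lip standing 12 mm off the board at the low front edge. Origin: on the desk, straight below the middle of the cup's foot, which rests 34 mm above the desk
- stand_s: small wooden drip stand of the smallest cup, fixed to the desk: a board sloping 30 degrees, 55 mm long and 57 mm wide (y), that rises towards its +x to 58 mm high, with a lip standing 12 mm off the board at the low front edge. Origin: on the desk, straight below the middle of the cup's foot, which rests 34 mm above the desk
- brush_pot: bystander: wooden pot of brushes, 80 mm in diameter, pot 105 mm high, brushes up to 220 mm high; origin at the centre of its underside, as for all bystanders, z up
- ink_bottle: bystander: amber bottle with a black cap, 52 mm in diameter, 130 mm high
- tumbler: bystander: clear glass tumbler, 68 mm in diameter, 92 mm high, not one of the set
- tape_roll: bystander: roll of yellow tape lying flat, 76 mm in diameter, 24 mm high
- paint_jar: bystander: red jar with a red lid, 58 mm in diameter, 62 mm high
- eraser: bystander: white eraser, 60 (x) by 26 (y) by 14 mm
- sketchbook: bystander: small green sketchbook lying flat, 130 (x) by 90 (y) by 12 mm

How it is judged (in metres and radians):
At the end, for the whole second after the job is handed in: Each cup rests upright (within 5 degrees) and fully home in the next larger one (foot within 4 mm of the inner floor and 8 mm of its centre): white in blue, terracotta in white, green in terracotta; the blue cup stands upright on the desk within 40 mm of where it began; all four are at rest (angle between cup_xl's own z axis and vertical below 0.07 rad and height (world z) of cup_xl below 0.006 m and distance of cup_xl from where it was at the start of the episode below 0.04 m and horizontal distance between cup_l and cup_xl_in below 0.008 m and z of cup_l in the frame of cup_xl_in between -0.004 and 0.004 m and angle between each of cup_l, cup_m, cup_s's own z axis and vertical below 0.09 rad and horizontal distance between cup_m and cup_l_in below 0.008 m and z of cup_m in the frame of cup_l_in between -0.004 and 0.004 m and horizontal distance between cup_s and cup_m_in below 0.008 m and z of cup_s in the frame of cup_m_in between -0.004 and 0.004 m and linear speed of each of cup_xl, cup_l, cup_m, cup_s below 0.02 m/s); the robot touches nothing.
It fails at once if another thing on the desk (brush pot, bottle, tumbler, tape, jar, eraser, sketchbook) is shifted by more than 30 mm (distance of any of brush_pot, ink_bottle, tumbler, tape_roll, paint_jar, eraser, sketchbook from where it was at the start of the episode above 0.03 m).
It fails at once if a cup is dropped, not lowered, into the next larger one (over 0.55 m/s in the last 30 mm, as after a fall of 15 mm) ((horizontal distance between cup_l and cup_xl_in below 0.03 m and z of cup_l in the frame of cup_xl_in between -0.01 and 0.03 m and linear speed of cup_l above 0.55 m/s) or (horizontal distance between cup_m and cup_l_in below 0.03 m and z of cup_m in the frame of cup_l_in between -0.01 and 0.03 m and linear speed of cup_m above 0.55 m/s) or (horizontal distance between cup_s and cup_m_in below 0.03 m and z of cup_s in the frame of cup_m_in between -0.01 and 0.03 m and linear speed of cup_s above 0.55 m/s)).
It also fails if it takes over 67 s, if anything falls off the work surface, if the arm or the gripper's body presses on something with over 40 N, if the wrist force passes 120 N, or if a joint passes its speed limit or range.

## Working session

There is one attempt and no reset: what is moved stays moved. The work goes in short steps, Python scripts to look and compute and a tool call to move; the robot and the scene stay as the last step left them, time stands still between calls to the robot, and variables do not carry over. Pictures are saved under pics/ and viewed, about 8 in all and at most 12, crops included, and the job is handed in when it is done.

Besides the shell and the picture viewer there is one more tool, called after ">>>" by a JSON object that holds its "method" and its "body". jog_arm: Moves the arm, as the interface text tells. Its arguments: {"type":"object","properties":{"increments":{"type":"string"},"grip_force":{"type":"number"}},"required":["increments"]}

```bash
ls; mkdir -p pics
cat > h.py <<'E'
import numpy as np,cv2
from bench import status,cams,job,finder
from scipy.spatial.transform import Rotation as R
def cloud(n):
    im,d=cams.get_image(n);c=cams.calibration(n)
    K=np.array(c['K'],float);D=np.array(c['dist'],float)
    h,w=d.shape;u,v=np.meshgrid(np.arange(w),np.arange(h))
    p=cv2.undistortPoints(np.stack([u,v],-1).reshape(-1,1,2).astype(float),K,D).reshape(h,w,2)
    P=np.concatenate([p*d[...,None],d[...,None]],-1)
    Rm=cv2.Rodrigues(np.array(c['rvec'],float))[0];t=np.array(c['tvec'],float).ravel()
    W=(P-t)@Rm
    W[d==0]=np.nan
    return im,d,W
def toworld(n,x):
    c=cams.calibration(n);Rm=cv2.Rodrigues(np.array(c['rvec'],float))[0]
    return (np.array(x)-np.array(c['tvec']).ravel())@Rm
E
python3 - <<'E'
from h import *
for n in ('scene','top'):
    im,d,W=cloud(n);cv2.imwrite(f'pics/{n}0.png',im[...,::-1]);np.save(f'{n}0.npy',W)
    for t in ['cup_xl','cup_l','cup_m','cup_s','stand_m','stand_s','brush_pot','ink_bottle','tumbler','tape_roll','paint_jar','eraser','sketchbook']:
        r=finder.recognise(n,t);print(n,t,[(toworld(n,q['xyz']).round().tolist(),round(q['conf'],2)) for q in r[:2]])
print(status.get_state())
E
```

```text
pics
scene cup_xl [([552.0, 283.0, 42.0], 0.6)]
scene cup_l [([565.0, 88.0, 39.0], 0.92), ([547.0, -278.0, 65.0], 0.76)]
scene cup_m [([565.0, 88.0, 39.0], 0.92), ([547.0, -278.0, 65.0], 0.76)]
scene cup_s [([565.0, 88.0, 39.0], 0.92), ([547.0, -278.0, 65.0], 0.76)]
scene stand_m [([570.0, -255.0, 24.0], 0.83), ([592.0, -101.0, 33.0], 0.74)]
scene stand_s [([570.0, -255.0, 24.0], 0.83), ([592.0, -101.0, 33.0], 0.74)]
scene brush_pot [([782.0, -43.0, 101.0], 0.7)]
scene ink_bottle [([457.0, 132.0, 63.0], 0.59)]
scene tumbler []
scene tape_roll [([437.0, -211.0, 21.0], 0.78)]
scene paint_jar [([707.0, -183.0, 47.0], 0.97)]
scene eraser [([421.0, -11.0, 15.0], 0.66)]
scene sketchbook [([405.0, 407.0, 7.0], 0.63), ([567.0, 89.0, 40.0], 0.2)]
top cup_xl [([546.0, 303.0, 33.0], 0.89), ([544.0, -274.0, 70.0], 0.54)]
top cup_l [([544.0, -267.0, 72.0], 0.84), ([573.0, -65.0, 66.0], 0.74)]
top cup_m [([544.0, -267.0, 72.0], 0.84), ([573.0, -65.0, 66.0], 0.74)]
top cup_s [([544.0, -267.0, 72.0], 0.84), ([573.0, -65.0, 66.0], 0.74)]
top stand_m [([526.0, -246.0, 43.0], 0.85), ([571.0, -96.0, 44.
[... 470 characters left out ...]
, 13.0], 0.64)]
{'clock': 1.4, 'joints': array([ 1.07796577e+00,  2.75906913e-01,  1.50493893e+00,  3.95313837e-05,
        1.36069631e+00, -1.21011904e-01]), 'dq': array([-9.90082215e-04, -7.89677712e-05, -1.60897609e-04,  1.16867577e-03,
       -2.28764443e-03, -3.59248604e-04]), 'joint_torque': array([-2.02114820e-04, -4.16661108e+01, -2.46096325e+01, -1.21435960e-04,
        3.78772884e-04,  4.33586180e-07]), 'position': array([208.9103709 , 535.72019095, 303.90852166]), 'tool_rot': array([-5.80701557e-01, -3.08743492e+00, -9.39710205e-05]), 'wrist_force': array([-0.55261668,  0.36983436,  0.65460528]), 'moment': array([-0.05192861,  0.04292778,  0.00674977]), 'width': 85.40626784898895}
```

View pics/scene0.png

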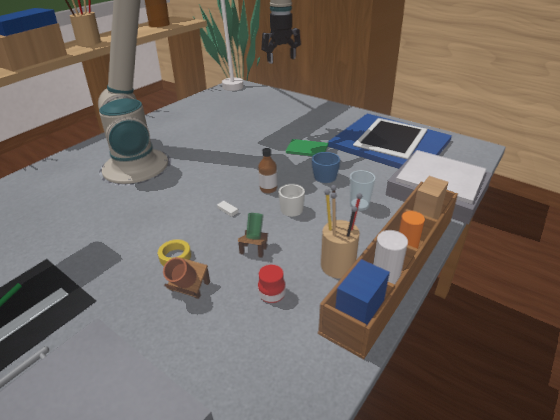

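View pics/top0.png

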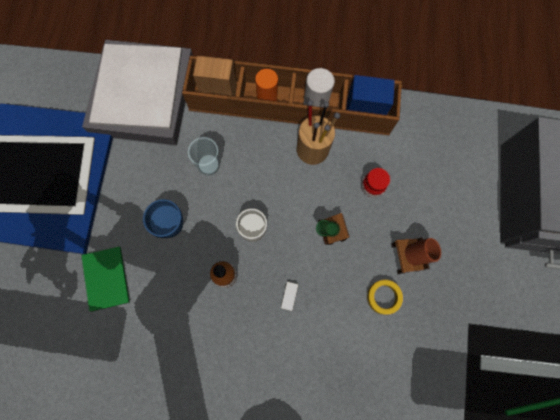

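```bash
cat > fit.py <<'E'
from h import *
from scipy.optimize import least_squares
def poly(H,Dt,Df,fl):
    k=(Dt-Df)/2/(H-22)
    rf=Df/2+k*fl-4
    return np.array([[0,0],[Df/2,0],[Dt/2,H-22],[Dt/2,H],[Dt/2-4,H],[Dt/2-4,H-22],[rf,fl],[0,fl]],float)
CUP=dict(xl=poly(66,84,68,30),l=poly(62,68,61,30),m=poly(58,52,49,26),s=poly(58,36,34.6,6))
def dist(pl,P,o,ax):
    q=P-o;z=q@ax;r=np.linalg.norm(q-z[:,None]*ax,axis=1);p=np.stack([r,z],1)
    ds=[]
    for a,b in zip(pl[:-1],pl[1:]):
        t=np.clip((p-a)@(b-a)/((b-a)@(b-a)),0,1);ds.append(np.linalg.norm(p-a-t[:,None]*(b-a),axis=1))
    return np.min(ds,0)
def axis(yaw,tilt=np.pi/6): return np.array([-np.sin(tilt)*np.cos(yaw),-np.sin(tilt)*np.sin(yaw),np.cos(tilt)])
def sel(W,c,rad,zlo,zhi):
    P=W.reshape(-1,3);return P[(np.hypot(P[:,0]-c[0],P[:,1]-c[1])<rad)&(P[:,2]>zlo)&(P[:,2]<zhi)]
def fit_up(W,name,c,z0=0,zlo=20):
    P=sel(W,c,60,zlo,z0+75);f=lambda p:dist(CUP[name],P,np.array([p[0],p[1],z0+p[2]]),np.array([0,0,1.]))
    r=least_squares(f,[*c,0],loss='soft_l1',f_scale=2);return r.x.round(1),len(P),round(float(np.median(abs(f(r.x)))),2)
def fit_lean(W,name,c,yaw0):
    best=None
    for dy in (-.5,0,.5):
        p=np.array([*c,yaw0+dy,0.])
        for it in range(4):
            o=np.array([p[0],p[1],34+p[3]]);ax=axis(p[2]);P=sel(W,c,80,20,120)
            q=P-o;z=q@ax;rr=np.linalg.norm(q-z[:,None]*ax,axis=1);P=P[(z>15)&(z<70)&(rr<45)]
            f=lambda p:dist(CUP[name],P,np.array([p[0],p[1],34+p[3]]),axis(p[2]))
            r=least_squares(f,p,loss='soft_l1',f_scale=2);p=r.x
        m=float(np.mean(np.minimum(f(p),8)))
        if best is None or m<best[1]: best=(p.round(2),m,len(P))
    return best
E
python3 - <<'E'
from fit import *
for n in('scene','top'):
    W=np.load(n+'0.npy')
    P=W.reshape(-1,3);g=sel(W,(500,0),60,-30,30);print(n,'floor',np.median(g[:,2]))
    print('xl',fit_up(W,'xl',(548,298)),'l',fit_up(W,'l',(567,90)))
    print('m',fit_lean(W,'m',(530,-240),2.2));print('s',fit_lean(W,'s',(571,-90),-1.57))
    g=sel(W,(209,536),80,150,420);print(n,'grip lowest',np.percentile(g[:,2],[0,1,5]) if len(g) else 0)
E
```

```text
scene floor -1.258032738219939
xl (array([548.4, 293.7,  -0.7]), 616, 0.96) l (array([562. ,  99.1,  -0.9]), 590, 0.8)
m (array([ 543.48, -263.42,    1.84,   -0.71]), 0.6938949675722994, 704)
s (array([579.11, -81.78,  -1.17,  -1.33]), 0.8803214454732385, 301)
scene grip lowest [241.79038731 247.46741522 262.45905195]
top floor 0.5004884293589067
xl (array([542.6, 293.3,   0.9]), 1224, 0.95) l (array([558.9,  99.5,   0.7]), 790, 0.73)
m (array([ 5.4044e+02, -2.6318e+02,  1.8600e+00,  4.7000e-01]), 0.8347963829083123, 663)
s (array([571.45, -73.23,  -1.27,  16.36]), 0.6521604846870824, 192)
top grip lowest 0
```

```bash
cat > plan.py <<'E'
from h import *
from scipy.spatial.transform import Slerp
def rot(z,y):
    z=np.array(z,float);z/=np.linalg.norm(z);y=np.array(y,float);y-=z*(y@z);y/=np.linalg.norm(y)
    return R.from_matrix(np.stack([np.cross(y,z),y,z],1))
def plan(pos,Rt,n,g,s=None):
    s=s or status.get_state();p0=np.array(s['position']);R0=R.from_rotvec(s['tool_rot'])
    sl=Slerp([0,1],R.concatenate([R0,Rt]));rows=[]
    print('dist %.1f turn %.1f deg'%(np.linalg.norm(pos-p0),np.degrees((R0.inv()*Rt).magnitude())))
    a=p0;Ra=R0
    for i in range(1,n+1):
        b=p0+(np.array(pos)-p0)*i/n;Rb=sl(i/n)
        rows.append(' '.join('%g'%v for v in [*Ra.inv().apply(b-a).round(1),*np.degrees((Ra.inv()*Rb).as_rotvec()).round(1),g]));a,Ra=b,Rb
    print(';\n'.join(rows))
def down(phi): return rot([0,0,-1],[np.cos(phi),np.sin(phi),0])
E
python3 - <<'E'
from plan import *
plan(np.array([560.5,99.3,210]),down(0),10,-1)
from fit import *
for n in('scene','top'):
    W=np.load(n+'0.npy')
    P0=sel(W,(575,-78),80,20,120)
    off={'scene':-1,'top':.6}[n]
    for dy in(-.4,0,.4):
        p=np.array([575,-80,-1.2+dy])
        for it in range(5):
            o=np.array([p[0],p[1],34+off]);ax=axis(p[2]);q=P0-o;z=q@ax;rr=np.linalg.norm(q-z[:,None]*ax,axis=1);P=P0[(z>12)&(z<70)&(rr<32)]
            f=lambda p:dist(CUP['s'],P,np.array([p[0],p[1],34+off]),axis(p[2]))
            r=least_squares(f,p,loss='soft_l1',f_scale=2);p=r.x
        print(n,p.round(2),len(P),np.mean(np.minimum(f(p),8)))
E
```

```text
dist 568.2 turn 68.7 deg
-48.6 -27.9 9.4 0 -0 6.9 -1;
-51.6 -21.9 9.4 0 -0 6.9 -1;
-53.8 -15.5 9.4 0 -0 6.9 -1;
-55.3 -9 9.4 0 -0 6.9 -1;
-56 -2.3 9.4 0 -0 6.9 -1;
-55.9 4.4 9.4 0 -0 6.9 -1;
-54.9 11.1 9.4 0 -0 6.9 -1;
-53.2 17.5 9.4 0 -0 6.9 -1;
-50.7 23.8 9.4 0 -0 6.9 -1;
-47.5 29.7 9.4 0 -0 6.9 -1
scene [579.19 -81.66  -1.16] 318 0.9194686181450398
scene [579.19 -81.66  -1.16] 318 0.9194686181747543
scene [578.14 -84.98  -1.2 ] 326 1.0628135790168405
top [570.9  -83.52  -1.3 ] 296 1.1498370729610372
top [575.48 -81.23  -1.19] 290 0.7302826075139872
top [575.48 -81.23  -1.19] 290 0.7302826075165575
```

>>> {"method": "jog_arm", "body": {"increments": "-49 -28 9 0 0 7 -1;-52 -22 9 0 0 7 -1;-54 -15 9 0 0 7 -1;-55 -9 9 0 0 7 -1;-56 -2 9 0 0 7 -1", "grip_force": 30}}

```text
clock: 2.02
position: [387.1, 314.6, 258.4]
tool_rot: [1.497, 2.761, 0.011]
wrist_force: [0.8, 0.8, 0.5]
width: 85.7
```

>>> {"method": "jog_arm", "body": {"increments": "-56 4 9 0 0 7 -1;-55 11 9 0 0 7 -1;-53 17 9 0 0 7 -1;-51 24 9 0 0 7 -1;-47 30 9 0 0 6 -1"}}

```text
clock: 2.65
position: [560.6, 82.8, 212.9]
tool_rot: [2.262, 2.179, 0.018]
wrist_force: [0.9, -0.6, -0.0]
width: 85.0
```

```bash
python3 -c "
from plan import *
plan(np.array([560.5,99.3,210]),down(0),3,-1)"
```

```text
dist 16.8 turn 2.2 deg
5.5 -0.3 1 0.2 -0.2 -0.7 -1;
5.5 -0.2 1 0.2 -0.2 -0.7 -1;
5.5 -0.1 1 0.2 -0.2 -0.7 -1
```

>>> {"method": "jog_arm", "body": {"increments": "9 0 2 0.3 -0.3 -1 -1;7.5 0 20 0.3 -0.3 -1 -1;0 0 20 0 0 0 -1;0 0 0 0 0 0 -1"}}

```text
clock: 3.15
position: [563.2, 97.3, 169.4]
tool_rot: [2.228, 2.215, -0.006]
wrist_force: [-0.2, 0.6, 0.2]
width: 85.2
```

```bash
python3 -c "
from plan import *
plan(np.array([560.5,99.3,105]),down(0),4,-1)"
```

```text
dist 64.5 turn 0.4 deg
0.5 -0.6 16.1 -0 0 -0.1 -1;
0.5 -0.6 16.1 -0 0 -0.1 -1;
0.5 -0.6 16.1 -0 0 -0.1 -1;
0.5 -0.7 16.1 -0 0 -0.1 -1
```

>>> {"method": "jog_arm", "body": {"increments": "2 -2.7 0 0 0 -0.4 -1;0 0 20 0 0 0 -1;0 0 25 0 0 0 -1;0 0 19 0 0 0 -1;0 0 0 0 0 0 -1"}}

```text
clock: 3.78
position: [561.6, 102.5, 109.8]
tool_rot: [2.21, 2.225, 0.006]
wrist_force: [0.7, 0.2, 0.1]
width: 85.5
```

>>> {"method": "jog_arm", "body": {"increments": "0 0 0 0 0 0 1;0 0 0 0 0 0 1;0 0 0 0 0 0 1;0 0 0 0 0 0 1;0 0 0 0 0 0 1", "grip_force": 30}}

```text
clock: 4.4
position: [562.5, 103.1, 113.0]
tool_rot: [2.207, 2.224, 0.011]
wrist_force: [0.7, -0.8, -2.4]
width: 65.8
```

>>> {"method": "jog_arm", "body": {"increments": "0 0 -15 0 0 0 1;0 0 -35 0 0 0 1;0 0 -40 0 0 0 1;0 0 0 0 0 0 1", "grip_force": 40}}

```text
clock: 4.9
position: [561.9, 103.1, 207.4]
tool_rot: [2.207, 2.223, 0.012]
wrist_force: [0.3, -0.1, -2.0]
width: 65.7
```

Run:
```python
from plan import *
from fit import *
for n in('scene','top'):
    im,d,W=cloud(n);cv2.imwrite(f'pics/{n}1.png',im[...,::-1]);s=status.get_state();p=s['position'];print(p.round(1),s['wrist_force'].round(1),s['width'])
    print(n,fit_up(W,'l',(p[0],p[1]),p[2]-100,p[2]-105))
plan(np.array([545.5,293.5+3,205]),down(0),4,1)
```

```text
[560.5 102.9 205.4] [-0.6  0.4 -2.5] 65.38394036253952
scene (array([564.8,  98.8,   1.8]), 879, 1.27)
[559.5 102.9 203.8] [ 0.1 -0.1 -3. ] 65.6666003390751
top (array([557.8, 103. ,  -9.1]), 60, 0.62)
dist 194.1 turn 0.5 deg
48.4 -3.2 -0.4 0.1 0 0.1 1;
48.4 -3.2 -0.4 0.1 0 0.1 1;
48.4 -3.3 -0.3 0.1 0 0.1 1;
48.4 -3.4 -0.3 0.1 0 0.1 1
```

```bash
python3 -c "
import cv2
a=cv2.imread('pics/scene1.png')[60:260,180:400]
cv2.imwrite('pics/c1.png',cv2.resize(a,None,fx=3,fy=3))"
```

```text
(no output)
```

View pics/c1.png

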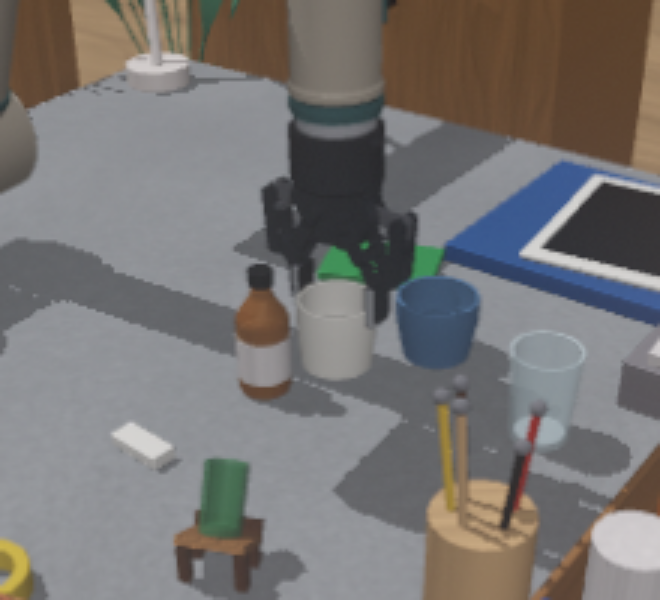

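>>> {"method": "jog_arm", "body": {"increments": "48 -3 0 0 0 0 1;49 -3 0 0 0 0 1;49 -3 0 0 0 0 1;48 -3 0 0 0 0 1;0 0 0 0 0 0 1"}}

```text
clock: 5.62
position: [542.3, 299.9, 193.9]
tool_rot: [-2.215, -2.223, 0.02]
wrist_force: [0.4, -1.0, -1.2]
width: 65.3
```

```bash
cat >> fit.py <<'E'
MASK=dict(l=lambda h,s,v:(s<50)&(v>110),xl=lambda h,s,v:(h>95)&(h<125)&(s>90),m=lambda h,s,v:((h<12)|(h>172))&(s>80),s=lambda h,s,v:(h>45)&(h<90)&(s>60))
def hand(name,n,im,W,c,zlo,zhi,z0,rad=60,tilt=True):
    hsv=cv2.cvtColor(im,cv2.COLOR_RGB2HSV).astype(int);M=MASK[name](*np.moveaxis(hsv,2,0))
    P=W[M];P=P[(np.hypot(P[:,0]-c[0],P[:,1]-c[1])<rad)&(P[:,2]>zlo)&(P[:,2]<zhi)]
    ax=lambda p:np.array([p[3],p[4],1])/np.linalg.norm([p[3],p[4],1])
    f=lambda p:np.r_[dist(CUP[name],P,p[:3],ax(p)),5*p[3:]*(1 if tilt else 1e4)]
    r=least_squares(f,[c[0],c[1],z0,0,0],loss='soft_l1',f_scale=1.5)
    print(n,name,'xyz',r.x[:3].round(1),'tilt deg',np.degrees(r.x[3:]).round(1),'N',len(P),'med',round(float(np.median(f(r.x))),2));return r.x
E
python3 - <<'E'
from fit import *
for n in('scene','top'):
    im,d,W=cloud(n);cv2.imwrite(f'pics/{n}2.png',im[...,::-1]);s=status.get_state();p=s['position'];print(p.round(1),s['tool_rot'].round(3),s['wrist_force'].round(1),s['width'])
    hand('l',n,im,W,(p[0],p[1]-4),p[2]-120,p[2]-35,p[2]-105)
    hand('xl',n,im,W,(545.5,293.5),10,75,0,tilt=False)
E
```

```text
[542.2 298.  193.6] [-2.217 -2.222  0.024] [-0.9 -0.7 -3.4] 65.56256149857525
scene l xyz [540.9 296.9  83.3] tilt deg [ 2.2 -2.5] N 560 med 1.05
scene xl xyz [ 5.479e+02  2.938e+02 -5.000e-01] tilt deg [ 0. -0.] N 529 med 1.03
[542.5 296.7 193.9] [-2.219 -2.221  0.024] [-1.1 -0.4 -2. ] 65.36017948712298
top l xyz [535.8 295.   82.8] tilt deg [2.2 0.6] N 392 med 0.97
top xl xyz [545.4 295.7   0.8] tilt deg [0. 0.] N 366 med 0.6
```

```bash
python3 -c "
from plan import *
plan(np.array([546,297,182]),down(0),2,1)"
```

```text
dist 12.4 turn 0.9 deg
0.2 1.8 5.9 -0.4 0.3 0 1;
0.2 1.8 6 -0.4 0.3 0 1
```

>>> {"method": "jog_arm", "body": {"increments": "0.2 2 5 -0.5 0.4 0 1;0.2 2 5 -0.4 0.3 0 1;0 0 0 0 0 0 1"}}

```text
clock: 6.1
position: [546.5, 293.5, 181.8]
tool_rot: [-2.224, -2.219, -0.004]
wrist_force: [-0.4, -0.3, -3.1]
width: 66.1
```

Run:
```python
from fit import *
from plan import plan,down
for n in('scene',):
    im,d,W=cloud(n);s=status.get_state();p=s['position'];print(p.round(1),s['tool_rot'].round(3))
    hand('l',n,im,W,(p[0],p[1]-4),p[2]-120,p[2]-35,p[2]-105)
plan(np.array([546,297,182]),down(0),2,1)
```

```text
[546.6 293.6 182.1] [2.224 2.219 0.004]
scene l xyz [547.1 291.7  71.2] tilt deg [ 0. -4.] N 562 med 1.13
dist 3.5 turn 0.2 deg
1.7 -0.3 0 0.1 -0 -0.1 1;
1.7 -0.3 0 0.1 -0 -0.1 1
```

>>> {"method": "jog_arm", "body": {"increments": "3 0 0 0 0 0 1;0.5 0 10 0 0 0 1;0 0 8 0 0 0 1;0 0 6 0 0 0 1;0 0 4 0 0 0 1"}}

```text
clock: 6.78
position: [547.0, 297.1, 152.6]
tool_rot: [2.225, 2.218, 0.005]
wrist_force: [0.6, -0.5, -1.6]
width: 65.6
```

Run:
```python
from fit import *
from plan import plan,down
for n in('scene',):
    im,d,W=cloud(n);s=status.get_state();p=s['position'];print(p.round(1),s['tool_rot'].round(3),s['wrist_force'])
    hand('l',n,im,W,(p[0],p[1]-4),p[2]-120,p[2]-35,p[2]-105)
    hand('xl',n,im,W,(545.5,293.5),10,75,0,tilt=False)
plan(np.array([546,297,141]),down(0),2,1)
```

```text
[546.7 297.  152.1] [2.225 2.218 0.004] [ 0.56304256 -0.21564572 -2.55870773]
scene l xyz [548.6 294.3  40.4] tilt deg [ 0.5 -1.6] N 440 med 1.01
scene xl xyz [548.3 294.3  -1.2] tilt deg [ 0. -0.] N 342 med 1.06
dist 11.1 turn 0.2 deg
0 -0.4 5.6 0.1 -0 -0.1 1;
0 -0.4 5.6 0.1 -0 -0.1 1
```

Inside and centred; foot about 11 mm above the floor. Lower the rest in small steps.

>>> {"method": "jog_arm", "body": {"increments": "0 0 4 0 0 0 1;0 0 4 0 0 0 1;0 0 3 0 0 0 1;0 0 2 0 0 0 1"}}

```text
clock: 7.32
position: [547.0, 297.4, 141.7]
tool_rot: [2.224, 2.218, 0.007]
wrist_force: [-4.8, -2.4, 13.2]
width: 65.7
```

>>> {"method": "jog_arm", "body": {"increments": "0 0 0 0 0 0 0.3;0 0 0 0 0 0 -0.5;0 0 0 0 0 0 -1;0 0 -3 0 0 0 -1;0 0 -10 0 0 0 -1"}}

```text
clock: 7.95
position: [547.4, 297.5, 155.4]
tool_rot: [2.224, 2.217, 0.009]
wrist_force: [0.3, 0.8, -0.4]
width: 85.4
```

>>> {"method": "jog_arm", "body": {"increments": "0 0 -25 0 0 0 -1;0 0 -50 0 0 0 -1;0 0 -60 0 0 0 -1;0 0 -20 0 0 0 -1"}}

```text
clock: 8.45
position: [546.7, 297.0, 316.7]
tool_rot: [2.224, 2.217, 0.009]
wrist_force: [0.2, 0.5, 0.1]
width: 85.5
```

Run:
```python
from fit import *
from plan import *
im,d,W=cloud('scene')
x=hand('xl','scene',im,W,(545.5,293.5),10,75,0)
x=hand('l','scene',im,W,(545.5,293.5),50,100,30)
im,d,W=cloud('top')
x=hand('xl','top',im,W,(545.5,293.5),10,75,0)
x=hand('l','top',im,W,(545.5,293.5),50,100,30)
from fit import axis
yaw=1.85;ax=axis(yaw);foot=np.array([542,-263.3,34])
yv=np.array([np.cos(yaw+np.pi/2),np.sin(yaw+np.pi/2),0])
if yv[0]<0:yv=-yv
Rt=rot(-ax,yv);tcp=foot+ax*(58-22+68.5+2)
np.savez('m.npz',R=Rt.as_rotvec(),tcp=tcp,ax=ax,foot=foot)
print(tcp, status.get_state()['position'])
plan(tcp+ax*110,Rt,10,-1)
```

```text
scene xl xyz [547.7 296.4   0.9] tilt deg [ 0.  -4.3] N 347 med 0.9
scene l xyz [546.6 292.9  29.1] tilt deg [ 0.7 -0.2] N 376 med 0.9
top xl xyz [545.3 294.8   0.9] tilt deg [0.2 1.1] N 234 med 0.38
top l xyz [547.1 293.3  31.1] tilt deg [-0.6  0.7] N 557 med 1.04
[ 556.67518064 -314.48790456  126.2317055 ] [546.62698311 296.96526616 315.55515283]
dist 671.4 turn 33.9 deg
-66.5 2.7 9.2 0.5 3 -1.6 -1;
-66.9 0.9 5.7 0.5 3 -1.6 -1;
-67.1 -0.9 2.3 0.5 3 -1.6 -1;
-67.1 -2.7 -1.2 0.5 3 -1.6 -1;
-66.8 -4.6 -4.6 0.5 3 -1.6 -1;
-66.3 -6.5 -8 0.5 3 -1.6 -1;
-65.6 -8.4 -11.4 0.5 3 -1.6 -1;
-64.7 -10.3 -14.7 0.5 3 -1.6 -1;
-63.6 -12.1 -17.9 0.5 3 -1.6 -1;
-62.2 -14 -21.1 0.5 3 -1.6 -1
```

>>> {"method": "jog_arm", "body": {"increments": "-60 3 9 0.5 3 -1.6 -1;-60 1 6 0.5 3 -1.6 -1;-60 -1 2 0.5 3 -1.6 -1;-60 -3 -1 0.5 3 -1.6 -1;-60 -5 -4 0.5 3 -1.6 -1"}}

```text
clock: 9.18
position: [557.1, -2.5, 264.8]
tool_rot: [-1.892, -2.208, -0.241]
wrist_force: [1.3, 0.2, 0.3]
width: 85.3
```

>>> {"method": "jog_arm", "body": {"increments": "-60 -6 -8 0.5 3 -1.6 -1;-60 -8 -11 0.5 3 -1.6 -1;-60 -10 -14 0.5 3 -1.6 -1;-60 -12 -17 0.5 3 -1.6 -1;-55 -13 -20 0.5 3 -1.6 -1"}}

```text
clock: 9.8
position: [569.0, -309.9, 212.3]
tool_rot: [-1.574, -2.137, -0.442]
wrist_force: [1.1, -0.0, 0.6]
width: 85.7
```

```bash
python3 -c "
from plan import *
m=np.load('m.npz');plan(m['tcp']+m['ax']*90,R.from_rotvec(m['R']),3,-1);print(status.get_state()['position'])"
```

```text
dist 48.6 turn 2.4 deg
-14.4 -4.7 -5.7 -0.4 -0.6 0.3 -1;
-14.5 -4.6 -5.6 -0.4 -0.6 0.3 -1;
-14.6 -4.5 -5.5 -0.4 -0.6 0.3 -1
[ 569.03853398 -309.86155491  212.3011962 ]
```

>>> {"method": "jog_arm", "body": {"increments": "-22 -7 -8 -0.5 -0.8 0.4 -1;-21 -7 -9 -0.5 -0.8 0.4 -1;0 0 0 0 0 0 -1"}}

```text
clock: 10.18
position: [567.2, -362.6, 198.2]
tool_rot: [-1.618, -2.137, -0.438]
wrist_force: [0.4, 1.2, 1.1]
width: 85.3
```

```bash
python3 -c "
from plan import *
m=np.load('m.npz');plan(m['tcp']+m['ax']*50,R.from_rotvec(m['R']),2,-1);print(status.get_state()['position'])"
```

```text
dist 37.6 turn 0.7 deg
3.1 1.6 18.5 -0 -0.3 -0.1 -1;
3.2 1.6 18.5 -0 -0.3 -0.1 -1
[ 567.20786797 -362.62852552  198.16588546]
```

>>> {"method": "jog_arm", "body": {"increments": "3 2 15 0 -0.3 -0.1 -1;3 1 15 0 -0.3 -0.1 -1;0 0 0 0 0 0 -1"}}

```text
clock: 10.55
position: [565.1, -336.4, 177.8]
tool_rot: [-1.615, -2.151, -0.433]
wrist_force: [-1.0, 0.8, 0.1]
width: 85.4
```

```bash
python3 -c "
from plan import *
m=np.load('m.npz');plan(m['tcp'],R.from_rotvec(m['R']),3,-1);print(status.get_state()['position'])"
```

```text
dist 56.6 turn 0.2 deg
-1.9 -0.7 18.8 -0 0 0.1 -1;
-1.9 -0.7 18.8 -0 0 0.1 -1;
-1.9 -0.7 18.8 -0 0 0.1 -1
[ 565.05294641 -336.35356827  177.7721301 ]
```

>>> {"method": "jog_arm", "body": {"increments": "-3 -1 18 0 0 0.1 -1;-2.5 -1 19 0 0 0 -1;0 0 12 0 0 0 -1;0 0 0 0 0 0 -1"}}

```text
clock: 11.05
position: [559.6, -314.3, 136.5]
tool_rot: [-1.614, -2.159, -0.432]
wrist_force: [-1.5, -0.5, 1.5]
width: 84.9
```

```bash
python3 -c "
from plan import *
m=np.load('m.npz');plan(m['tcp'],R.from_rotvec(m['R']),1,-1);print(status.get_state()['position'])"
```

```text
dist 10.7 turn 0.5 deg
-4.5 -2.9 9.3 -0 0.3 0.4 -1
[ 559.64513884 -314.3385182   136.52487264]
```

>>> {"method": "jog_arm", "body": {"increments": "-5 -3 6 0 0.3 0.3 -1;0 0 5 0 0 0 -1;0 0 0 0 0 0 -1"}}

```text
clock: 11.42
position: [557.1, -314.9, 125.1]
tool_rot: [-1.618, -2.153, -0.435]
wrist_force: [0.1, 0.4, 0.2]
width: 85.5
```

```bash
python3 -c "
from plan import *
m=np.load('m.npz');plan(m['tcp'],R.from_rotvec(m['R']),1,-1);print(status.get_state()['position'])"
```

```text
dist 1.2 turn 0.2 deg
1 -0.3 -0.7 0.1 0.1 0.2 -1
[ 557.10040538 -314.93139276  125.14895584]
```

Spot on; close and lift along the cup's axis.

>>> {"method": "jog_arm", "body": {"increments": "0 0 0 0 0 0 1;0 0 0 0 0 0 1;0 0 0 0 0 0 1;0 0 0 0 0 0 1;0 0 0 0 0 0 1", "grip_force": 40}}

```text
clock: 12.05
position: [557.5, -315.7, 125.6]
tool_rot: [-1.62, -2.154, -0.435]
wrist_force: [0.4, -1.0, 0.2]
width: 51.4
```

>>> {"method": "jog_arm", "body": {"increments": "0 0 -10 0 0 0 1;0 0 -25 0 0 0 1;0 0 -35 0 0 0 1;0 0 -35 0 0 0 1"}}

```text
clock: 12.55
position: [571.1, -366.0, 217.1]
tool_rot: [-1.615, -2.149, -0.434]
wrist_force: [0.6, -0.3, -2.1]
width: 51.1
```

Run:
```python
from plan import *
m=np.load('m.npz');s=status.get_state();print(s['position'],s['wrist_force'],s['width'])
phi=np.arctan2(*(R.from_rotvec(m['R']).as_matrix()[[1,0],1]));print(phi)
plan(np.array([546,293,250]),down(phi),12,1)
```

```text
[ 571.12827891 -365.99410985  217.05831292] [ 0.6469378  -0.34465591 -2.1033179 ] 51.12626890351527
0.2792036732051031
dist 660.3 turn 30.1 deg
47.5 13.3 24.4 -0 -2.5 0 1;
48.5 13.2 22.3 -0 -2.5 0 1;
49.5 13.2 20.1 -0 -2.5 0 1;
50.3 13.2 17.9 -0 -2.5 0 1;
51 13.2 15.7 -0 -2.5 0 1;
51.7 13.2 13.5 -0 -2.5 0 1;
52.2 13.2 11.2 -0 -2.5 0 1;
52.7 13.2 8.9 -0 -2.5 0 1;
53 13.2 6.6 -0 -2.5 0 1;
53.3 13.2 4.3 -0 -2.5 0 1;
53.4 13.1 1.9 -0 -2.5 0 1;
53.4 13.1 -0.4 -0 -2.5 0 1
```

>>> {"method": "jog_arm", "body": {"increments": "47 13 14 0 -2.5 0 1;48 13 12 0 -2.5 0 1;49 13 12 0 -2.5 0 1;50 13 12 0 -2.5 0 1;51 13 12 0 -2.5 0 1"}}

```text
clock: 13.18
position: [567.6, -111.7, 266.0]
tool_rot: [-1.754, -2.309, -0.264]
wrist_force: [0.6, 0.8, -1.2]
width: 51.0
```

>>> {"method": "jog_arm", "body": {"increments": "52 13 12 0 -2.5 0 1;52 13 10 0 -2.5 0 1;53 13 9 0 -2.5 0 1;53 13 7 0 -2.5 0 1;53 13 4 0 -2.5 0 1"}}

```text
clock: 13.8
position: [557.5, 170.3, 282.6]
tool_rot: [-1.875, -2.46, -0.074]
wrist_force: [2.1, -0.1, -1.1]
width: 51.1
```

Run:
```python
from plan import *
s=status.get_state();print(s['position'],s['wrist_force'],s['width'])
plan(np.array([546,293,225]),down(.28),3,1)
```

```text
[557.54502832 170.3381402  282.61028626] [ 2.06654614 -0.09474165 -1.13393872] 51.14864973403306
dist 136.0 turn 3.9 deg
39.1 6.9 21.9 0.2 -1.3 -0.2 1;
39.5 7.2 21 0.2 -1.3 -0.2 1;
39.9 7.4 20.1 0.2 -1.3 -0.2 1
```

>>> {"method": "jog_arm", "body": {"increments": "39 7 20 0.2 -1.3 -0.2 1;40 7 18 0.2 -1.3 -0.2 1;33 6 10 0.2 -1.3 -0.2 1;0 0 0 0 0 0 1"}}

```text
clock: 14.3
position: [544.1, 294.4, 241.3]
tool_rot: [1.882, 2.513, -0.001]
wrist_force: [-0.2, -0.7, -1.0]
width: 51.0
```

Run:
```python
from fit import *
from plan import plan,down
for n in('scene','top'):
    im,d,W=cloud(n);cv2.imwrite(f'pics/{n}3.png',im[...,::-1]);s=status.get_state();p=s['position'];print(p.round(1),s['tool_rot'].round(3))
    hand('m',n,im,W,(p[0],p[1]),p[2]-120,p[2]-40,p[2]-106)
    hand('l',n,im,W,(546,293),50,98,30,tilt=False)
plan(np.array([546,293,210]),down(.28),2,1)
```

```text
[544.5 293.1 241.7] [ 1.883e+00  2.512e+00 -1.000e-03]
scene m xyz [543.7 296.7 135.2] tilt deg [ 1.1 -3. ] N 399 med 1.07
scene l xyz [548.1 291.9  29.3] tilt deg [-0.  0.] N 377 med 0.96
[545.  292.1 242.1] [ 1.884e+00  2.510e+00 -1.000e-03]
top m xyz [542.6 295.5 136.7] tilt deg [0.1 0.2] N 354 med 0.46
top l xyz [544.1 295.9  30.9] tilt deg [0. 0.] N 275 med 0.94
dist 32.1 turn 0.3 deg
0.4 0.6 16 0.1 0.1 0.1 1;
0.3 0.6 16 0.1 0.1 0.1 1
```

```bash
python3 -c "
from plan import *
plan(np.array([547.5,291,207]),down(.28),2,1)"
```

```text
dist 35.2 turn 0.3 deg
-0.8 1 17.5 0.1 0.1 0.1 1;
-0.8 1 17.5 0.1 0.1 0.1 1
```

>>> {"method": "jog_arm", "body": {"increments": "-0.8 1 15 0.1 0.1 0.1 1;-0.8 1 16 0.1 0.1 0.1 1;0 0 0 0 0 0 1;0 0 0 0 0 0 1"}}

```text
clock: 14.9
position: [548.5, 287.2, 209.3]
tool_rot: [-1.896, -2.503, 0.003]
wrist_force: [0.3, 0.1, -1.7]
width: 51.1
```

Run:
```python
from fit import *
from plan import plan,down
for n in('scene','top'):
    im,d,W=cloud(n);cv2.imwrite(f'pics/{n}4.png',im[...,::-1]);s=status.get_state();p=s['position'];print(p.round(1),s['tool_rot'].round(3))
    hand('m',n,im,W,(p[0],p[1]),p[2]-120,p[2]-40,p[2]-106,tilt=False)
    hand('l',n,im,W,(546,293),50,98,30,tilt=False)
plan(np.array([547,291,180]),down(.28),2,1)
a=cv2.imread('pics/scene4.png')[60:260,220:440]
cv2.imwrite('pics/c4.png',cv2.resize(a,None,fx=3,fy=3))
```

```text
[548.3 287.1 209.3] [-1.896 -2.503  0.004]
scene m xyz [548.1 288.5 104.2] tilt deg [ 0. -0.] N 383 med 1.04
scene l xyz [548.  291.7  29.1] tilt deg [-0.  0.] N 293 med 0.8
[548.4 287.4 209.5] [-1.896 -2.503  0.003]
top m xyz [546.  289.5 104.1] tilt deg [0. 0.] N 297 med 0.51
top l xyz [545.6 294.   30.8] tilt deg [0. 0.] N 79 med 0.63
dist 29.8 turn 0.3 deg
1.9 -0.1 14.8 -0.1 0 -0.2 1;
1.9 -0.2 14.8 -0.1 0 -0.2 1
```

View pics/c4.png

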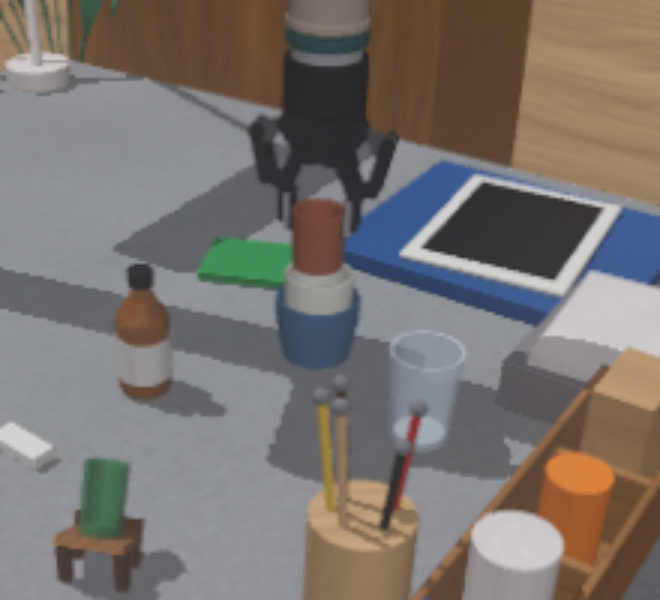

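>>> {"method": "jog_arm", "body": {"increments": "3.5 1 4 0 0 0 1;0 0 9 0 0 0 1;0 0 8 0 0 0 1;0 0 6 0 0 0 1;0 0 0 0 0 0 1"}}

```text
clock: 15.62
position: [548.2, 291.6, 180.9]
tool_rot: [-1.895, -2.504, 0.002]
wrist_force: [-0.1, 0.2, -1.0]
width: 51.5
```

Run:
```python
from fit import *
from plan import plan,down
for n in('scene',):
    im,d,W=cloud(n);s=status.get_state();p=s['position'];print(p.round(1),s['tool_rot'].round(3),s['wrist_force'])
    hand('m',n,im,W,(p[0],p[1]),95,p[2]-40,p[2]-106,tilt=False)
    hand('l',n,im,W,(546,293),50,98,30,tilt=False)
plan(np.array([548,291,166]),down(.28),2,1)
```

```text
[548.4 291.7 181.2] [-1.895e+00 -2.504e+00  1.000e-03] [-0.2053417  -0.07537371 -1.15604354]
scene m xyz [549.2 291.9  73.7] tilt deg [ 0. -0.] N 281 med 1.04
scene l xyz [547.7 292.4  28.7] tilt deg [0. 0.] N 218 med 0.91
dist 15.3 turn 0.3 deg
-0.3 -0.3 7.6 -0 -0 -0.1 1;
-0.3 -0.3 7.6 -0 -0 -0.1 1
```

Centred, 15 mm to go.

>>> {"method": "jog_arm", "body": {"increments": "0 -1 5 0 0 0 1;0 0 4 0 0 0 1;0 0 3 0 0 0 1;0 0 2 0 0 0 1;0 0 1 0 0 0 1"}}

```text
clock: 16.3
position: [547.8, 291.6, 166.0]
tool_rot: [-1.896, -2.505, -0.001]
wrist_force: [-1.0, 0.5, 4.0]
width: 51.3
```

>>> {"method": "jog_arm", "body": {"increments": "0 0 1 0 0 0 1;0 0 0 0 0 0 0.3;0 0 0 0 0 0 -0.5;0 0 0 0 0 0 -1;0 0 -4 0 0 0 -1"}}

```text
clock: 16.92
position: [548.2, 291.7, 170.2]
tool_rot: [1.896, 2.504, 0.003]
wrist_force: [0.1, 0.2, 0.3]
width: 85.0
```

>>> {"method": "jog_arm", "body": {"increments": "0 0 -12 0 0 0 -1;0 0 -30 0 0 0 -1;0 0 -50 0 0 0 -1;0 0 -60 0 0 0 -1;0 0 -20 0 0 0 -1"}}

```text
clock: 17.55
position: [547.6, 291.4, 349.3]
tool_rot: [1.896, 2.504, 0.002]
wrist_force: [-0.0, 0.1, -1.1]
width: 85.7
```

Run:
```python
from fit import *
from plan import *
for n in('scene','top'):
    im,d,W=cloud(n)
    hand('m',n,im,W,(546,293),80,125,60);hand('l',n,im,W,(546,293),50,98,30)
yaw=-1.18;ax=axis(yaw);foot=np.array([577,-81.5,34])
yv=np.array([np.cos(yaw+np.pi/2),np.sin(yaw+np.pi/2),0])
if yv[0]<0:yv=-yv
Rt=rot(-ax,yv);tcp=foot+ax*(58-22+71+1)
np.savez('s.npz',R=Rt.as_rotvec(),tcp=tcp,ax=ax,foot=foot)
print(tcp, status.get_state()['position'])
plan(tcp+ax*90,Rt,8,-1)
```

```text
scene m xyz [545.9 289.2  60.1] tilt deg [2.8 1.5] N 236 med 0.96
scene l xyz [547.9 292.7  29.1] tilt deg [-1.   0.4] N 220 med 1.05
top m xyz [545.5 293.9  61.1] tilt deg [0.7 0.7] N 566 med 0.54
top l xyz [547.5 291.8  31.7] tilt deg [-0.4  2. ] N 44 med 0.6
[556.43005948 -31.57127533 127.53074361] [547.63039213 291.39213408 348.11864427]
dist 315.6 turn 30.7 deg
-33.6 -10.6 17.8 -0.2 -3.7 -0.8 -1;
-32.2 -11.1 19.9 -0.2 -3.7 -0.8 -1;
-30.7 -11.6 21.9 -0.2 -3.7 -0.8 -1;
-29 -12.1 23.8 -0.2 -3.7 -0.8 -1;
-27.2 -12.6 25.6 -0.2 -3.7 -0.8 -1;
-25.3 -13.1 27.3 -0.2 -3.7 -0.8 -1;
-23.3 -13.5 28.8 -0.2 -3.7 -0.8 -1;
-21.1 -14 30.2 -0.2 -3.7 -0.8 -1
```

>>> {"method": "jog_arm", "body": {"increments": "-34 -11 16 -0.2 -3.7 -0.8 -1;-32 -11 18 -0.2 -3.7 -0.8 -1;-31 -12 20 -0.2 -3.7 -0.8 -1;-29 -12 22 -0.2 -3.7 -0.8 -1;-27 -13 23 -0.2 -3.7 -0.8 -1"}}

```text
clock: 18.27
position: [539.2, 112.0, 263.1]
tool_rot: [1.635, 2.342, -0.27]
wrist_force: [0.9, -0.8, -0.0]
width: 85.5
```

>>> {"method": "jog_arm", "body": {"increments": "-25 -13 24 -0.2 -3.7 -0.8 -1;-23 -13 25 -0.2 -3.7 -0.8 -1;-21 -14 25 -0.2 -3.7 -0.8 -1;0 0 0 0 0 0 -1"}}

```text
clock: 18.77
position: [529.1, 6.9, 213.7]
tool_rot: [1.481, 2.237, -0.422]
wrist_force: [0.2, -0.4, -0.2]
width: 85.9
```

```bash
python3 -c "
from plan import *
m=np.load('s.npz');plan(m['tcp']+m['ax']*50,R.from_rotvec(m['R']),2,-1);print(status.get_state()['position'])"
```

```text
dist 48.9 turn 1.2 deg
1.6 5.7 23.7 -0.4 0.1 0.4 -1;
1.6 5.5 23.8 -0.4 0.1 0.4 -1
[529.08612551   6.86859535 213.71788094]
```

>>> {"method": "jog_arm", "body": {"increments": "2 6 18 -0.5 0.1 0.5 -1;1.5 6 18 -0.5 0.1 0.5 -1;0 0 0 0 0 0 -1"}}

```text
clock: 19.15
position: [546.3, -0.9, 179.5]
tool_rot: [1.494, 2.225, -0.389]
wrist_force: [-0.1, 0.5, 0.0]
width: 85.4
```

Run:
```python
from plan import *
im,d,W=cloud('scene')
a=im[60:260,180:400,::-1]
cv2.imwrite('pics/c5.png',cv2.resize(a,None,fx=3,fy=3))
m=np.load('s.npz');plan(m['tcp']+m['ax']*15,R.from_rotvec(m['R']),3,-1);print(status.get_state()['position'])
```

```text
dist 46.9 turn 0.5 deg
-0.6 -0.9 15.6 0.1 -0.1 -0.1 -1;
-0.6 -0.9 15.6 0.1 -0.1 -0.1 -1;
-0.6 -0.9 15.6 0.1 -0.1 -0.1 -1
[546.44766064  -0.7429517  180.21175577]
```

View pics/c5.png

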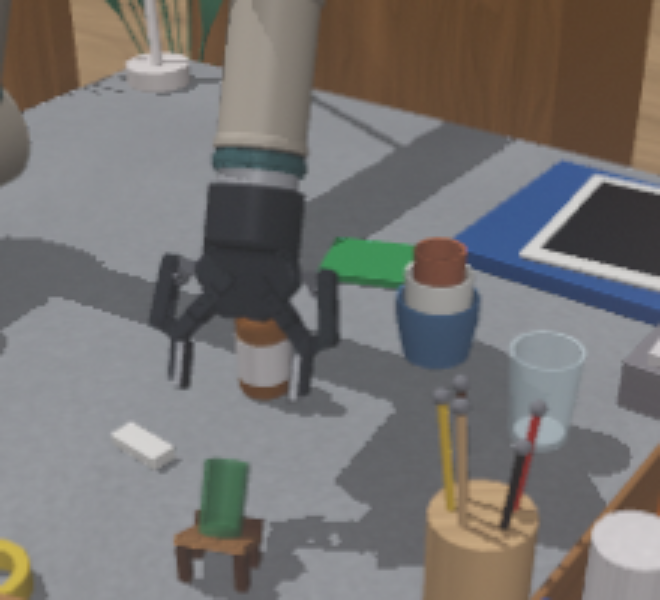

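>>> {"method": "jog_arm", "body": {"increments": "-1 -1.3 15 0.1 -0.1 -0.1 -1;-0.8 -1.3 16 0.1 -0.1 -0.1 -1;0 0 12 0 0 0 -1;0 0 0 0 0 0 -1"}}

```text
clock: 19.7
position: [553.6, -23.5, 142.5]
tool_rot: [1.489, 2.225, -0.394]
wrist_force: [-0.8, 0.4, 0.2]
width: 85.5
```

```bash
python3 -c "
from plan import *
m=np.load('s.npz');plan(m['tcp'],R.from_rotvec(m['R']),2,-1);print(status.get_state()['position'])"
```

```text
dist 17.2 turn 0.2 deg
0.1 -0.3 8.6 0.1 -0 -0 -1;
0.1 -0.2 8.6 0.1 -0 -0 -1
[553.61483973 -23.54947352 142.46146784]
```

>>> {"method": "jog_arm", "body": {"increments": "0 -0.5 10 0 0 0 -1;0 0 6 0 0 0 -1;0 0 0 0 0 0 -1"}}

```text
clock: 20.08
position: [556.7, -31.7, 127.8]
tool_rot: [1.489, 2.224, -0.394]
wrist_force: [0.2, 0.2, -0.1]
width: 85.3
```

>>> {"method": "jog_arm", "body": {"increments": "0 0 0 0 0 0 1;0 0 0 0 0 0 1;0 0 0 0 0 0 1;0 0 0 0 0 0 1;0 0 0 0 0 0 1", "grip_force": 35}}

```text
clock: 20.7
position: [556.8, -31.2, 128.6]
tool_rot: [1.489, 2.224, -0.392]
wrist_force: [0.3, -0.0, -0.3]
width: 33.5
```

>>> {"method": "jog_arm", "body": {"increments": "0 0 -10 0 0 0 1;0 0 -25 0 0 0 1;0 0 -40 0 0 0 1;0 0 -50 0 0 0 1;0 0 -30 0 0 0 1"}}

```text
clock: 21.32
position: [524.3, 42.2, 265.8]
tool_rot: [1.492, 2.228, -0.396]
wrist_force: [0.3, -0.2, -0.5]
width: 33.7
```

Run:
```python
from plan import *
m=np.load('s.npz');s=status.get_state();print(s['position'],s['wrist_force'],s['width'])
phi=np.arctan2(*(R.from_rotvec(m['R']).as_matrix()[[1,0],1]));print(phi)
plan(np.array([547,292,270]),down(phi),5,1)
```

```text
[524.29082436  42.17140286 265.84572039] [ 0.29753131 -0.23971837 -0.50078726] 33.714245368218684
0.39079632679489656
dist 250.9 turn 29.8 deg
38.2 23.2 -22.8 0 6 -0 1;
40.3 23.2 -18.7 0 6 -0 1;
42.1 23.2 -14.4 0 6 -0 1;
43.3 23.2 -10 0 6 -0 1;
44.1 23.2 -5.4 0 6 -0 1
```

>>> {"method": "jog_arm", "body": {"increments": "38 23 -25 0 6 0 1;40 23 -20 0 6 0 1;42 23 -16 0 6 0 1;43 23 -12 0 6 0 1;40 21 -6 0 6 0 1"}}

```text
clock: 21.95
position: [541.8, 297.5, 287.2]
tool_rot: [-1.734, -2.605, -0.027]
wrist_force: [0.2, 0.1, -0.5]
width: 33.6
```

Run:
```python
from plan import *
plan(np.array([547,292,250]),down(.39),2,1)
```

```text
dist 38.0 turn 1.3 deg
-3.9 1.2 18.6 0.2 -0.6 0.2 1;
-3.7 1.2 18.6 0.2 -0.6 0.2 1
```

>>> {"method": "jog_arm", "body": {"increments": "-4 1.2 16 0.2 -0.6 0.2 1;-2 1.2 16 0.2 -0.6 0.2 1;0 0 0 0 0 0 1;0 0 0 0 0 0 1"}}

```text
clock: 22.45
position: [545.6, 293.6, 253.7]
tool_rot: [1.746, 2.609, -0.005]
wrist_force: [-0.8, -0.5, -0.6]
width: 33.5
```

Run:
```python
from fit import *
from plan import plan,down
for n in('scene','top'):
    im,d,W=cloud(n);cv2.imwrite(f'pics/{n}6.png',im[...,::-1]);s=status.get_state();p=s['position'];print(p.round(1),s['tool_rot'].round(3))
    for t in(True,False):
        hand('s',n,im,W,(p[0],p[1]),p[2]-120,p[2]-40,p[2]-107,rad=35,tilt=t)
    hand('m',n,im,W,(547,292),85,122,60,tilt=False)
plan(np.array([547,292,240]),down(.39),2,1)
```

```text
[545.5 293.5 253.6] [ 1.746  2.61  -0.005]
scene s xyz [544.3 292.4 144.1] tilt deg [ 1.6 -0.3] N 248 med 0.86
scene s xyz [546.  292.6 143.9] tilt deg [-0. -0.] N 248 med 0.89
scene m xyz [548.2 291.3  58.9] tilt deg [ 0. -0.] N 239 med 0.8
[545.7 293.7 253.9] [ 1.746  2.609 -0.004]
top s xyz [543.  294.8 146.3] tilt deg [0.7 0.2] N 172 med 0.45
top s xyz [543.3 295.  146.5] tilt deg [0. 0.] N 172 med 0.43
top m xyz [547.  291.7  61.2] tilt deg [0. 0.] N 285 med 1.01
dist 14.1 turn 0.2 deg
-1 0.3 7 -0 0.1 0 1;
-1 0.3 7 -0 0.1 0 1
```

>>> {"method": "jog_arm", "body": {"increments": "-3 2 8 0 0 0 1;0 0 12 0 0 0 1;0 0 0 0 0 0 1;0 0 0 0 0 0 1"}}

```text
clock: 23.05
position: [549.1, 290.9, 233.0]
tool_rot: [1.746, 2.608, -0.003]
wrist_force: [-0.3, -0.7, -0.6]
width: 33.7
```

Run:
```python
from fit import *
from plan import plan,down
for n in('scene','top'):
    im,d,W=cloud(n);cv2.imwrite(f'pics/{n}7.png',im[...,::-1]);s=status.get_state();p=s['position'];print(p.round(1),s['tool_rot'].round(3))
    for t in(True,False):
        hand('s',n,im,W,(p[0],p[1]),p[2]-120,p[2]-40,p[2]-107,rad=35,tilt=t)
    hand('m',n,im,W,(547,292),85,122,60,tilt=False)
a=cv2.imread('pics/scene7.png')[60:260,220:440]
cv2.imwrite('pics/c7.png',cv2.resize(a,None,fx=3,fy=3))
```

```text
[549.  290.9 233. ] [ 1.746  2.608 -0.003]
scene s xyz [546.5 288.3 124.3] tilt deg [2.7 2. ] N 242 med 0.95
scene s xyz [548.1 289.8 124.5] tilt deg [0. 0.] N 242 med 0.97
scene m xyz [547.6 291.9  59.6] tilt deg [0. 0.] N 192 med 1.07
[549.  290.9 233.1] [ 1.746  2.608 -0.003]
top s xyz [546.7 291.8 124.9] tilt deg [0.5 0.7] N 162 med 0.38
top s xyz [546.9 292.1 125. ] tilt deg [0. 0.] N 162 med 0.37
top m xyz [546.1 294.3  61.5] tilt deg [-0. -0.] N 200 med 0.43
```

View pics/c7.png

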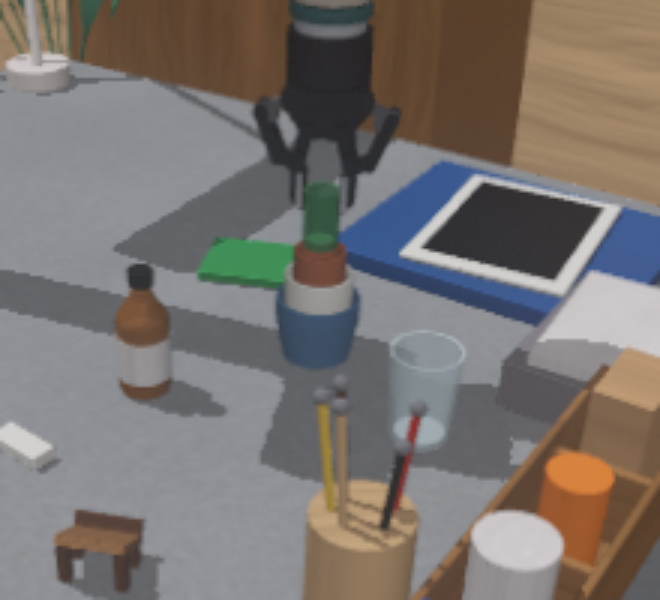

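>>> {"method": "jog_arm", "body": {"increments": "2 0.3 2 0 0 0 1;0 0 7 0 0 0 1;0 0 6 0 0 0 1;0 0 6 0 0 0 1;0 0 0 0 0 0 1"}}

```text
clock: 23.78
position: [548.4, 293.2, 210.7]
tool_rot: [1.746, 2.609, -0.003]
wrist_force: [0.4, -0.1, -0.8]
width: 33.4
```

Run:
```python
from fit import *
for n in('scene',):
    im,d,W=cloud(n);s=status.get_state();p=s['position'];print(p.round(1),s['wrist_force'])
    hand('s',n,im,W,(p[0],p[1]),121,p[2]-40,p[2]-107,rad=35,tilt=False)
    hand('m',n,im,W,(547,292),85,122,60,tilt=False)
```

```text
[548.6 293.2 211. ] [-0.63765283  0.08113916 -0.63477373]
scene s xyz [547.9 291.7 120.3] tilt deg [ 0. -0.] N 175 med 0.98
scene m xyz [546.9 291.7  59.2] tilt deg [0. 0.] N 153 med 0.86
```

Run:
```python
from fit import *
im,d,W=cloud('scene')
hsv=cv2.cvtColor(im,cv2.COLOR_RGB2HSV).astype(int);M=MASK['s'](*np.moveaxis(hsv,2,0))
P=W[M];P=P[np.hypot(P[:,0]-548,P[:,1]-292)<30];print(len(P),np.percentile(P[:,2],[0,2,10,50,90,98,100]).round(1))
a=im[110:190,290:370,::-1];cv2.imwrite('pics/c8.png',cv2.resize(a,None,fx=7,fy=7))
```

```text
196 [113.5 114.4 119.9 144.2 157.  159.  160.9]
```

View pics/c8.png

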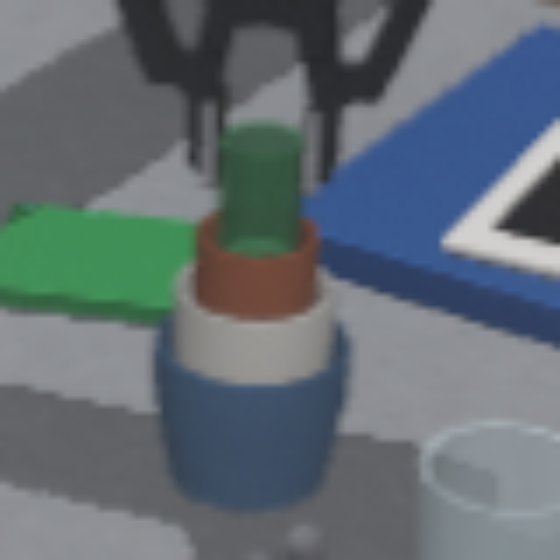

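>>> {"method": "jog_arm", "body": {"increments": "0 -0.5 5 0 0 0 1;0 0 4 0 0 0 1;0 0 3 0 0 0 1;0 0 2 0 0 0 1;0 0 1 0 0 0 1"}}

```text
clock: 24.5
position: [548.6, 293.1, 195.8]
tool_rot: [1.745, 2.607, 0.0]
wrist_force: [0.1, 0.3, -0.8]
width: 33.6
```

>>> {"method": "jog_arm", "body": {"increments": "0 0 1 0 0 0 1;0 0 1 0 0 0 1;0 0 1 0 0 0 1"}}

```text
clock: 24.88
position: [548.6, 293.1, 195.4]
tool_rot: [1.745, 2.607, 0.002]
wrist_force: [-1.4, -1.0, 4.8]
width: 33.1
```

Contact on the floor; release and rise.

>>> {"method": "jog_arm", "body": {"increments": "0 0 0 0 0 0 0.5;0 0 0 0 0 0 0;0 0 0 0 0 0 -1;0 0 0 0 0 0 -1;0 0 -4 0 0 0 -1"}}

```text
clock: 25.5
position: [548.7, 293.2, 198.9]
tool_rot: [1.745, 2.607, 0.002]
wrist_force: [0.4, -0.3, -1.0]
width: 85.3
```

>>> {"method": "jog_arm", "body": {"increments": "0 0 -15 0 0 0 -1;0 0 -40 0 0 0 -1;0 0 -50 0 0 0 -1;-50 0 -50 0 0 0 -1;-50 0 0 0 0 0 -1"}}

```text
clock: 26.12
position: [583.9, 208.5, 357.4]
tool_rot: [1.734, 2.609, 0.009]
wrist_force: [1.1, 0.3, 0.4]
width: 85.1
```

Run:
```python
from fit import *
for n in('scene','top'):
    im,d,W=cloud(n)
    hand('s',n,im,W,(547,292),110,150,86,rad=30);hand('m',n,im,W,(547,292),85,122,60,tilt=False);hand('l',n,im,W,(547,292),50,98,30,tilt=False);hand('xl',n,im,W,(547,292),10,75,0,tilt=False)
    hsv=cv2.cvtColor(im,cv2.COLOR_RGB2HSV).astype(int);M=MASK['s'](*np.moveaxis(hsv,2,0))
    P=W[M];P=P[np.hypot(P[:,0]-548,P[:,1]-292)<25];print('green top z',np.percentile(P[:,2],[50,95,99]).round(1))
    if n=='scene': a=im[60:260,220:440,::-1];cv2.imwrite('pics/c9.png',cv2.resize(a,None,fx=3,fy=3))
```

```text
scene s xyz [546.8 293.3  85.4] tilt deg [ 1.7 -2.4] N 133 med 1.01
scene m xyz [547.6 290.6  59. ] tilt deg [0. 0.] N 151 med 0.75
scene l xyz [547.1 292.2  29.1] tilt deg [-0.  0.] N 222 med 0.85
scene xl xyz [549.  294.3   4. ] tilt deg [ 0. -0.] N 348 med 0.92
green top z [133.7 142.9 144.1]
top s xyz [547. 292.  86.] tilt deg [0. 0.] N 0 med 0.0
top m xyz [547. 292.  60.] tilt deg [0. 0.] N 0 med 0.0
top l xyz [547. 292.  30.] tilt deg [0. 0.] N 0 med 0.0
top xl xyz [542.5 292.3   1.3] tilt deg [-0.  0.] N 67 med 0.85Traceback (most recent call last):
  File "<stdin>", line 6, in <module>
    return _quantile_unchecked(
        a, q, axis, out, overwrite_input, method, keepdims, weights)
    return _ureduce(a,
                    func=_quantile_ureduce_func,
    ...<5 lines>...
                    overwrite_input=overwrite_input,
                    method=method)
    r = func(a, **kwargs)
    result = _quantile(arr,
                       quantiles=q,
    ...<2 lines>...
                       out=out,
                       weights=wgt)
    slices_having_nans = np.isnan(arr[-1, ...])
                                  ~~~^^^^^^^^^
IndexError: index -1 is out of bounds for axis 0 with size 0
```

View pics/c9.png

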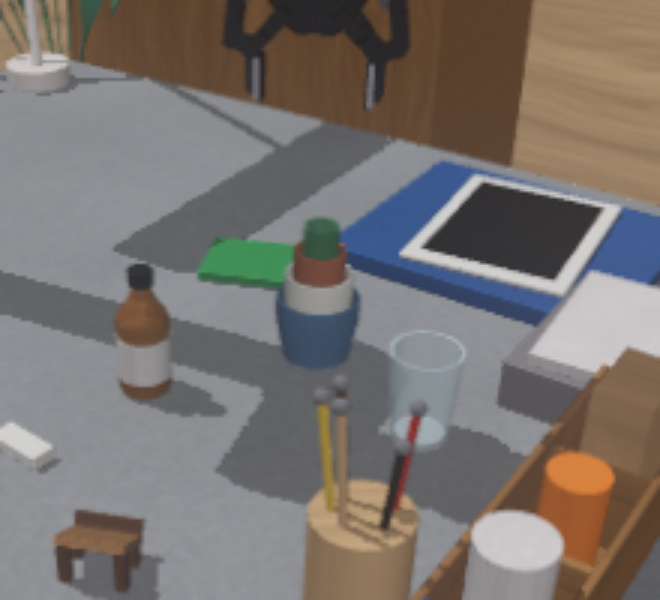

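```bash
python3 -c "
from bench import job;print(job.job_done())"
```

```text
the job is handed in; nothing more can be done
None
```

The four cups are nested: white in blue, terracotta in white and green in terracotta. I lowered each in small steps until the wrist force showed floor contact, then released it. I handed the job in at about 26 s of the 67 s allowed.

**Last checks, scene camera:**

| Cup | Foot height (mm) | Nominal (mm) |
|---|---|---|
| White | 29 | 30 |
| Terracotta | 59 | 60 |
| Green | 85 | 86 |

- **Camera offset:** this camera reads about 1 mm low, so all three agree with fully home. The green rim at 144 mm matches too.
- **Centres:** cup-to-cup centres agree within about 3 mm.
- **Tilt:** green read 1.7° and 2.4° along the two axes, near the fit noise. I did not measure tilt for the other cups in this last check.
- **Picture:** the last close-up shows the stack upright with the gripper clear. The bystanders it shows look unmoved, but it does not cover the paint jar or tape roll.

**Checks that failed or disagreed:**
- In the last check the arm blocked the top camera, so it confirmed nothing about the finished stack. It had earlier confirmed the white and terracotta cups home.
- The final blue-cup fit gave a foot height of 4 mm, with most of the cup hidden. Earlier fits gave about 0 to 1 mm and the picture shows it standing flat, so I took this as fit error.
- One fit of the green cup's height during lowering was clearly wrong; I settled it from the rim height and a picture before going on.

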